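Open the screw tin and hold the parts case open for refilling

ROBOT

A 7-joint arm with a two-finger parallel gripper is mounted at the origin on the work surface. World frame = base frame: x ahead of the robot, y to its left, z up, the work surface at z = 0. Lengths are in m, angles in degrees, forces in N, time in s.
With the tool pointing down it reaches from about 0.4 to 0.85 m from the base axis. Payload 4.4 kg.
Tool frame: the origin (TCP) lies at the very end of the fingers, on their centre line; the grasp point (between the pads) lies 19 mm behind it (robot.hold_point_z is the distance from the TCP to the grasp point, in m); z points along the fingers, y is the line along which they close (so a half turn about z gives the same grasp; the last joint's range is limited). The gripper opens to 94 mm and grips with 3 to 60 N. Pads are 16 mm wide; open, the fingers measure 119 mm over their backs; the gripper's body (75 mm by 177 mm) begins 78 mm behind the grasp point.
Start: joints at [-70.061, 36.005, 2.206, 86.941, -1.547, 57.084, -1.146], TCP at [0.261, 0.595, 0.205] pointing down, gripper open.
Joint ranges: [-175.42, 175.42], [-21.48, 121.26], [-71.46, 75.88], [10.55, 141.38], [-63.04, 243.04], [13.31, 113.54], [-168.57, 168.57]. Speed limits (degrees/s): [147.25, 147.25, 180, 180, 180, 180, 180].

INTERFACE

Orientations are given as [roll, pitch, yaw] about the fixed x, y, z axes, in that order (R = Rz(yaw) Ry(pitch) Rx(roll)).
In Python, from bench import robot gives the robot as it stands. The module is installed in compiled form; this text tells all that it offers.
- The arm moves only by the shell command python3 -m creep 'ROWS' [FORCE]. ROWS is JSON, a list of rows, each an object of numbers: "tx", "ty", "tz": the shift along the world's x, y, z in m; "wx", "wy", "wz": the turn, a rotation vector about the world's x, y, z in degrees; "claw": the opening, from -1 (shut) to 1 (fully open). A call has 1 to 20 rows; each row is the pose to reach, as a shift and turn from the pose commanded when the call began; what a row does not reach only later rows make up. A row lasts 1/8 s, in which the tool goes at most 62.5 mm and 10.7 degrees, less where a joint would pass 70% of its speed; a pose out of reach is approached as far as the arm can. A call with a gripper value outside its range is refused whole. The fingers move at their own pace and stop on an object; FORCE is the grip in N (left out, the last holds). Time passes only in rows, so rows that repeat a pose let the fingers close. It gives the time, the measured TCP pose, the force, the opening and the grip force at its end, in the units of the state.
- robot.get_obs(): the state, without advancing time (a new reading comes with each control period).
- robot.capture(name): name is "side" or "top" or "wrist"; returns a dict with "image" (384x512x3 uint8, red, green, blue), "intrinsics" (3x3 intrinsics, pixels), "R" (3x3) and "t" (3): a world point X has camera coordinates R X + t; the wrist camera has in their place "hand_eye" (4x4, takes a point from camera to tool coordinates, whose origin is the TCP and whose axes are the flange's). Camera axes: x right, y down, z forward; pixel columns grow to the right and rows downward; lengths in m; the calibration is good to about 2 mm. A picture is of the moment at which its call begins: read the wrist's pose just before it. There is no depth.
- robot.job_done(): hands the job in; it is judged then, once.
The state is a dict: "t": time; "qpos": joint angles; "qvel": joint speeds; "joint_efforts": joint torques, N m; "tool_pos": TCP position; "orientation": TCP orientation; "contact_force": force on the tool from outside, world axes, zero at the start; "moment": the same for the moment, N m; "width": finger opening in m; "finger_force": force on a finger pad.
Only numpy, scipy, OpenCV 4.12 (cv2) and the standard library are available. Lean on these libraries where they do the work, as an engineer would, in place of code of your own. Each camera call takes 0.05 s, during which the arm holds its last target. There are 200 camera calls.

TASK

We are about to refill the blue parts case from the screw tin: first lift the loose lid off the tin by its knob and set it down gently, knob up, on the cork pad. Then, before touching the red catch release, tug the case's cover up by its bar handle to learn whether its hidden catch holds it; if it is caught, slide the red release away from the cover to free it. Raise the cover to about 45 degrees or more and finish while still holding it open, leaving the tin standing where it is and the flask, tape and screwdriver undisturbed.

Things in the scene. Friction and masses are not known exactly. Their poses are not given: they have to be found in the camera images.
- lid_knob (a point): Centre of the black upright round knob (24 mm diameter, 32 mm tall) on the loose steel tin lid; z axis points up out of the lid. The knob stands on a disc of 106 mm diameter whose top is 16 mm below this point; under the disc a plug of 84 mm diameter, 6 mm deep (its underside is 28 mm below this point), sits 5 mm loose in the tin's mouth. About 0.12 kg. Starts on the tin, this point 112 mm above the bench; lying on the pad it is 32 mm above the bench.
- lid: The same loose tin lid; its origin is the centre of the underside of its plug, 28 mm below the knob's centre.
- tin: Loose steel tin with a yellow band, holding screws: 100 mm diameter, 90 mm tall, about 0.6 kg, origin at the centre of its underside, z up. It stands on the bench left (+y) of the case.
- pad: Fixed round cork pad, 160 mm diameter, 4 mm thick, flat on the bench, origin at the centre of its underside. The lid goes here. Pad and tin swap places from start to start.
- case: Fixed blue parts case, 220 x 220 x 85 mm, origin at the centre of its underside, x axis from its front (nearest the robot) to its hinge side, y axis to its left, z up. A grey console (170 mm along x, 90 mm along y, 80 mm tall) is joined to its left (+y) side, from y = 110 to 200 mm.
- cover (a joint): Hinge angle (rad) of the case's flat blue cover (226 x 226 x 8 mm, about 0.4 kg): 0 shut, grows as its front edge rises, stop at 1.25. It falls shut whenever it is let go. A hidden catch inside may or may not hold it, which nothing outside shows: if caught, the handle can be lifted only about 6 mm (about 0.03 rad) and then stops dead; if not, the cover simply opens with about 2 N at the handle.
- cover_handle (a point): Centre of the cover's bright steel bar handle: round bar of 10 mm diameter, 110 mm long along the case's y axis, on two 10 mm posts 100 mm apart; axes parallel to the case's when shut and turning with the cover. The bar's centre is 32 mm above the cover's top, 125 mm above the bench when shut, 195 mm in front of and 40 mm above the hinge line. The bar may roll between fingers that pinch it from above, across the case's x axis.
- cover_hinge (a point): Middle of the cover's hinge line, which runs along the case's y axis at the case's far side, 85 mm above the bench.
- release (a joint): Travel (m) of the red catch release: 0 at home (as at the start), grows to 0.022 as it slides along the case's +y axis, away from the cover. It takes about 3 N, stays where it is left, and frees the catch by 0.014 at the latest; the catch then stays free.
- release_grip (a point): Centre of the red upright fin of the release, 30 mm long along the case's x, 12 mm thick along y, 34 mm tall, standing on the grey console, whose top is 18 mm below this point (80 mm above the bench). At home its middle is 40 mm from the case's side wall. It can be pinched across its length or pushed.
- flask: Bystander: teal steel flask with a black cap, 64 mm diameter, 150 mm tall, origin at the centre of its underside.
- tape: Bystander: roll of paper tape lying flat, 80 mm diameter, 25 mm tall, origin at the centre of its underside.
- screwdriver: Bystander: yellow-handled screwdriver about 0.2 m long lying on the bench in front of the case, origin near its middle.
Things that resemble listed ones, but are neither listed nor needed, are in the scene too. Leave any green, orange or purple look-alike of the lid alone.

How it is judged (in metres and radians):
On the way, in this order (a step that is already met when the one before it is completed fails the run):
1. the tin lid lies on the cork pad, knob up, let go and at rest (horizontal distance between lid_knob and pad below 0.05 m and height (world z) of lid_knob below 0.036 m and angle between lid_knob's own z axis and vertical below 0.12 rad and contact force between the fingers and lid below 0.05 N and linear speed of lid below 0.03 m/s), for 0.2 s.
2. the cover is tugged upward (at least 0.015 rad) by the fingers with the release still at home (value of joint cover above 0.015 rad and value of joint release below 0.006 m and contact force between the fingers and cover above 0.5 N), for 0.05 s.
3. the cover is raised past 0.6 rad by the fingers (value of joint cover above 0.6 rad and contact force between the fingers and cover above 0.3 N), for 0.2 s.
At the end, for the whole second after the job is handed in: The tin lid lies knob up (tilt under 0.12 rad) and untouched on the cork pad, its knob within 50 mm of the pad's centre; the tin stands upright within 40 mm of where it was; the cover is held still by the fingers (force over 0.3 N, slower than 0.05 rad/s), open more than 0.6 rad (all of step 1 and all of step 3 and velocity of joint cover between -0.05 and 0.05 rad/s and angle between tin's own z axis and vertical below 0.1 rad and distance of tin from where it was at the start of the episode below 0.04 m); the arm keeps its last pose, push and grip.
It fails at once if the flask, tape or screwdriver is moved more than 30 mm (distance of any of flask, tape, screwdriver from where it was at the start of the episode above 0.03 m).
It fails at once if the tin is tipped over 0.3 rad or moved more than 60 mm (angle between tin's own z axis and vertical above 0.3 rad or distance of tin from where it was at the start of the episode above 0.06 m).
It fails at once if the lid is dropped (falls faster than 0.5 m/s out of the fingers) (contact force between the fingers and lid below 0.05 N and linear speed of lid above 0.5 m/s).
It also fails if it takes over 72 s, if anything falls off the work surface, if the arm or the gripper's body presses on something with over 40 N, if the wrist force passes 120 N, or if a joint passes its speed limit or range.

## Working session

There is one attempt and no reset: what is moved stays moved. The work goes in short steps, Python scripts to look and compute and a shell command to move; the robot and the scene stay as the last step left them, time stands still between calls to the robot, and variables do not carry over. Pictures are saved under pics/ and viewed, at most 10 in all, crops included, and the job is handed in when it is done.

```bash
mkdir -p pics; cat > h.py <<'E'
import numpy as np, cv2
from bench import robot
def ray(c,u,v):
    d=np.linalg.inv(c["intrinsics"])@[u,v,1]; R=np.array(c["R"]); return -R.T@c["t"], R.T@d
def onz(c,u,v,z):
    o,d=ray(c,u,v); return o+d*(z-o[2])/d[2]
E
python3 - <<'E'
from h import *
import pickle
o=robot.get_obs();print(o)
for n in("top","side"):
    c=robot.capture(n);pickle.dump(c,open(n+".pkl","wb"));cv2.imwrite(f"pics/{n}0.png",cv2.resize(c["image"][:,:,::-1],(800,600)))
    print(n,c["intrinsics"],-np.array(c["R"]).T@c["t"],np.array(c["R"]).round(2))
E
```

```text
{'t': 0.0, 'qpos': array([-70.0599152 ,  36.05975346,   2.20258345,  86.99340149,
        -1.54787785,  57.08287719,  -1.14790292]), 'qvel': array([-0.05329865, -0.08687081,  0.0049476 ,  0.04099675,  0.03573251,
       -0.05030704,  0.13009522]), 'joint_efforts': array([-7.98590900e-04, -5.49735332e+01,  1.14380836e+00, -1.86631411e+01,
       -5.20142843e-02,  2.38194532e-02,  1.61521525e-04]), 'tool_pos': array([0.26108117, 0.59455849, 0.20455915]), 'orientation': array([-1.79893642e+02,  6.58466688e-04,  1.56287424e+02]), 'contact_force': array([ 0.65164263,  0.74852604, -0.49162295]), 'moment': array([0.01806347, 0.07306642, 0.0190744 ]), 'finger_force': 0.0, 'width': 0.09408650908125557}
top [[490.23440758   0.         258.66898417]
 [  0.         490.23440758 192.0179136 ]
 [  0.           0.           1.        ]] [0.23494568 0.17040034 1.76939012] [[ 0.02 -1.    0.01]
 [-0.98 -0.02 -0.18]
 [ 0.18 -0.01 -0.98]]
side [[457.18171842   0.         254.07999579]
 [  0.         457.18171842 199.75552175]
 [  0.           0.           1.        ]] [-0.13332483 -0.76394031  0.82094115] [[ 0.83 -0.56  0.  ]
 [-0.29 -0.44 -0.85]
 [ 0.48  0.7  -0.52]]
```

View pics/top0.png

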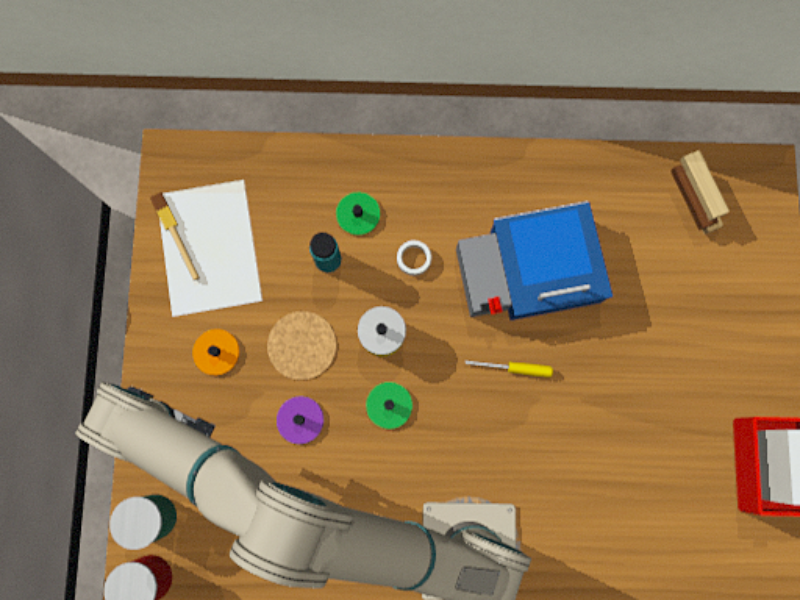

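View pics/side0.png

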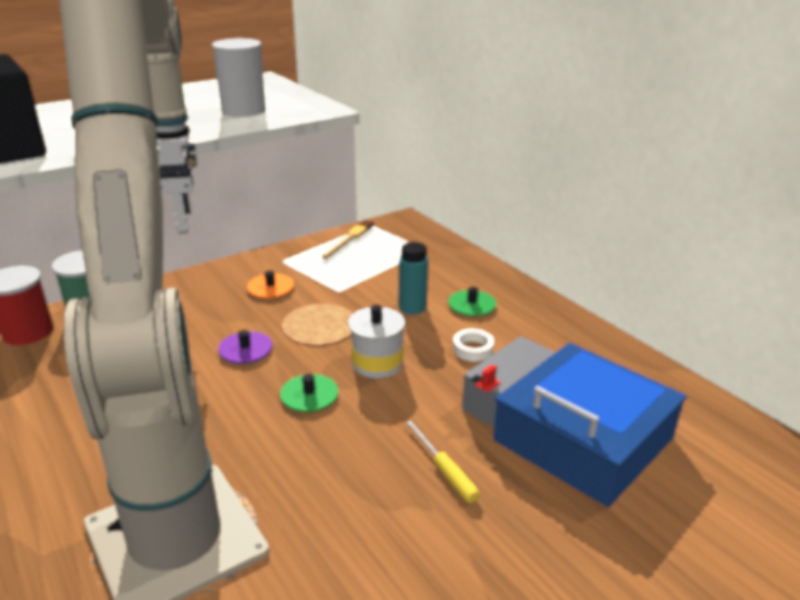

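The top view (800 px scale) shows the steel lid's knob at (381,329), the pad at (302,345), the bar handle from (541,296) to (590,289), the fin at (495,304), and the screwdriver at (465,363)–(552,371). The side view agrees. I'll measure these now.

```bash
cat > m.py <<'E'
from h import *
import pickle
c=pickle.load(open("top.pkl","rb"));im=c["image"];hsv=cv2.cvtColor(im,cv2.COLOR_RGB2HSV)
s=1.5625
def cen(mask,box):
    x0,y0,x1,y1=[int(b/s) for b in box]; m=np.zeros_like(mask);m[y0:y1,x0:x1]=mask[y0:y1,x0:x1]
    v,u=np.nonzero(m); return u.mean(),v.mean(),len(u),m
H,S,V=[hsv[...,i].astype(int) for i in range(3)]
u,v,n,_=cen((V<70),(365,312,398,345));print("knob",n,onz(c,u,v,.118))
u,v,n,_=cen((V>130)&(S<60),(350,300,412,360));print("liddisc",n,onz(c,u,v,.096))
u,v,n,_=cen((S>70)&(H>8)&(H<20)&(V>150),(262,306,340,385));print("pad",n,onz(c,u,v,.004))
u,v,n,_=cen(((H<6)|(H>174))&(S>150),(484,290,506,318));print("fin",n,u*s,v*s,onz(c,u,v,.10))
u,v,n,m=cen((S<90)&(V>150),(532,280,598,305));print("bar",n,onz(c,u,v,.125))
r=cv2.minAreaRect(np.argwhere(m)[:,::-1].astype(np.float32));b=cv2.boxPoints(r);print([onz(c,*p,.125).round(3) for p in b])
for nm,p,z in[("top corners",(493,218),.093),("",(590,204),.093),("",(610,297),.093),("",(514,316),.093),("flask",(323,244),.15),("tape",(414,257),.02),("sd",(465,363),.01),("sd",(552,371),.015),("console",(472,316),.08),("",(458,240),.08)]:
    print(nm,onz(c,p[0]/s,p[1]/s,z).round(3))
E
python3 m.py
```

```text
knob 31 [0.47538791 0.20558688 0.118     ]
liddisc 707 [0.47590199 0.20576298 0.096     ]
pad 2474 [0.4535317  0.39801987 0.004     ]
fin 76 494.3050986842105 304.74917763157896 [ 0.53649237 -0.04411887  0.1       ]
bar 90 [ 0.56834542 -0.19572239  0.125     ]
[array([ 0.561, -0.141,  0.125]), array([ 0.585, -0.249,  0.125]), array([ 0.576, -0.251,  0.125]), array([ 0.552, -0.143,  0.125])]
top corners [ 0.738 -0.042  0.093]
 [ 0.776 -0.265  0.093]
 [ 0.561 -0.304  0.093]
 [ 0.513 -0.089  0.093]
flask [0.654 0.335 0.15 ]
tape [0.661 0.134 0.02 ]
sd [0.415 0.012 0.01 ]
sd [ 0.4   -0.187  0.015]
console [0.513 0.003 0.08 ]
 [0.688 0.036 0.08 ]
```

```bash
python3 -m creep '[{"tx":0.03,"ty":-0.05,"wz":-7},{"tx":0.07,"ty":-0.12,"wz":-16},{"tx":0.11,"ty":-0.2,"wz":-28},{"tx":0.15,"ty":-0.27,"wz":-38},{"tx":0.18,"ty":-0.33,"wz":-46},{"tx":0.205,"ty":-0.37,"wz":-52},{"tx":0.214,"ty":-0.389,"wz":-54},{"tx":0.214,"ty":-0.389,"wz":-54},{"tx":0.214,"ty":-0.389,"wz":-54}]' 12
cat > w.py <<'E'
from h import *
from scipy.spatial.transform import Rotation as Ro
import sys
o=robot.get_obs();c=robot.capture("wrist");cv2.imwrite(sys.argv[1],c["image"][:,:,::-1])
T=np.eye(4);T[:3,:3]=Ro.from_euler("xyz",o["orientation"],degrees=True).as_matrix();T[:3,3]=o["tool_pos"]
M=np.linalg.inv(T@c["hand_eye"]);c["R"]=M[:3,:3];c["t"]=M[:3,3]
import pickle;pickle.dump(c,open("wrist.pkl","wb"));print(o["tool_pos"],o["orientation"])
E
python3 w.py pics/w1.png
```

```text
[0.26107085 0.59462957 0.20467549] [-1.79905328e+02 -1.04807288e-04  1.56292828e+02]validation failed for argument at $[0]...
```

View pics/w1.png

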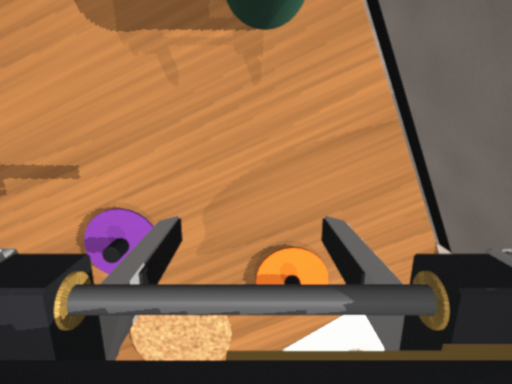

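The arm hasn't moved, because the call was refused, probably for missing fields. The wrist view shows only the purple and orange look-alikes and the pad. I'll resend with every field filled in.

```bash
python3 -m creep '[{"tx":0.03,"ty":-0.05,"tz":0,"wx":0,"wy":0,"wz":-7,"claw":1},{"tx":0.07,"ty":-0.12,"tz":0,"wx":0,"wy":0,"wz":-16,"claw":1},{"tx":0.11,"ty":-0.2,"tz":0,"wx":0,"wy":0,"wz":-26,"claw":1},{"tx":0.15,"ty":-0.27,"tz":0,"wx":0,"wy":0,"wz":-36,"claw":1},{"tx":0.18,"ty":-0.33,"tz":0,"wx":0,"wy":0,"wz":-46,"claw":1},{"tx":0.205,"ty":-0.37,"tz":0,"wx":0,"wy":0,"wz":-52,"claw":1},{"tx":0.214,"ty":-0.389,"tz":0,"wx":0,"wy":0,"wz":-54,"claw":1},{"tx":0.214,"ty":-0.389,"tz":0,"wx":0,"wy":0,"wz":-54,"claw":1},{"tx":0.214,"ty":-0.389,"tz":0,"wx":0,"wy":0,"wz":-54,"claw":1}]' 12
python3 w.py pics/w2.png
```

```text
t: 1.27
tool_pos: [0.4753, 0.2059, 0.2053]
orientation: [-180.0, -0.0, 102.2]
contact_force: [0.1, 0.4, 0.6]
width: 0.0943
finger_force: 0.0
[0.47533468 0.20591423 0.2053487 ] [-1.79976683e+02 -1.98336341e-02  1.02214575e+02]
```

View pics/w2.png

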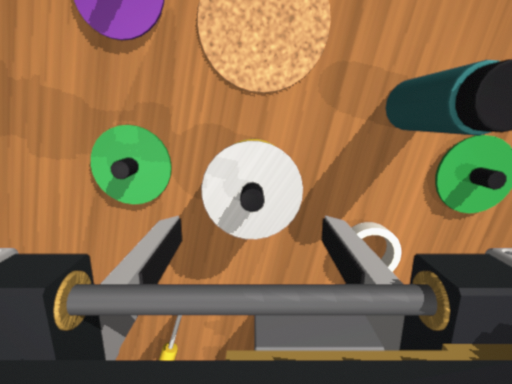

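The steel lid is centred between the fingers, with its knob at (252,197). The pad is at (263,25). Descend and grip.

```bash
python3 -c "
from h import *
import pickle
c=pickle.load(open('wrist.pkl','rb'));print(onz(c,252,190,.096),onz(c,252,190,.128),onz(c,263,24,.004))"
python3 -m creep '[{"tx":0,"ty":0,"tz":-0.03,"wx":0,"wy":0,"wz":0,"claw":1},{"tx":0,"ty":0,"tz":-0.06,"wx":0,"wy":0,"wz":0,"claw":1},{"tx":0,"ty":0,"tz":-0.085,"wx":0,"wy":0,"wz":0,"claw":0.2},{"tx":0,"ty":0,"tz":-0.1,"wx":0,"wy":0,"wz":0,"claw":0},{"tx":0,"ty":0,"tz":-0.105,"wx":0,"wy":0,"wz":0,"claw":0},{"tx":0,"ty":0,"tz":-0.105,"wx":0,"wy":0,"wz":0,"claw":-0.3},{"tx":0,"ty":0,"tz":-0.105,"wx":0,"wy":0,"wz":0,"claw":-1},{"tx":0,"ty":0,"tz":-0.105,"wx":0,"wy":0,"wz":0,"claw":-1},{"tx":0,"ty":0,"tz":-0.105,"wx":0,"wy":0,"wz":0,"claw":-1},{"tx":0,"ty":0,"tz":-0.105,"wx":0,"wy":0,"wz":0,"claw":-1}]' 15
```

```text
[0.47471602 0.20476386 0.096     ] [0.47294163 0.21256366 0.128     ] [0.44926468 0.38532974 0.004     ]
t: 2.58
tool_pos: [0.4755, 0.2062, 0.1008]
orientation: [180.0, -0.0, 102.3]
contact_force: [-0.4, -0.4, 1.4]
width: 0.0237
finger_force: 15.0
```

```bash
python3 -m creep '[{"tx":0,"ty":0,"tz":0.01,"wx":0,"wy":0,"wz":0,"claw":-1},{"tx":0,"ty":0,"tz":0.03,"wx":0,"wy":0,"wz":0,"claw":-1},{"tx":0,"ty":0,"tz":0.05,"wx":0,"wy":0,"wz":0,"claw":-1},{"tx":-0.003,"ty":0.03,"tz":0.05,"wx":0,"wy":0,"wz":0,"claw":-1},{"tx":-0.009,"ty":0.075,"tz":0.05,"wx":0,"wy":0,"wz":0,"claw":-1},{"tx":-0.015,"ty":0.12,"tz":0.05,"wx":0,"wy":0,"wz":0,"claw":-1},{"tx":-0.02,"ty":0.165,"tz":0.04,"wx":0,"wy":0,"wz":0,"claw":-1},{"tx":-0.023,"ty":0.185,"tz":0.02,"wx":0,"wy":0,"wz":0,"claw":-1},{"tx":-0.023,"ty":0.19,"tz":-0.01,"wx":0,"wy":0,"wz":0,"claw":-1},{"tx":-0.023,"ty":0.19,"tz":-0.04,"wx":0,"wy":0,"wz":0,"claw":-1},{"tx":-0.023,"ty":0.19,"tz":-0.06,"wx":0,"wy":0,"wz":0,"claw":-1},{"tx":-0.023,"ty":0.19,"tz":-0.07,"wx":0,"wy":0,"wz":0,"claw":-1},{"tx":-0.023,"ty":0.19,"tz":-0.075,"wx":0,"wy":0,"wz":0,"claw":-1},{"tx":-0.023,"ty":0.19,"tz":-0.075,"wx":0,"wy":0,"wz":0,"claw":-1}]'
```

```text
t: 4.32
tool_pos: [0.4526, 0.3963, 0.0259]
orientation: [180.0, -0.0, 102.3]
contact_force: [0.4, 0.0, -0.4]
width: 0.0237
finger_force: 15.0
```

```bash
python3 -m creep '[{"tx":0,"ty":0,"tz":-0.002,"wx":0,"wy":0,"wz":0,"claw":-1},{"tx":0,"ty":0,"tz":-0.004,"wx":0,"wy":0,"wz":0,"claw":-1},{"tx":0,"ty":0,"tz":-0.0055,"wx":0,"wy":0,"wz":0,"claw":-1},{"tx":0,"ty":0,"tz":-0.0055,"wx":0,"wy":0,"wz":0,"claw":-1}]'
```

```text
t: 4.82
tool_pos: [0.4524, 0.3963, 0.0208]
orientation: [180.0, -0.0, 102.3]
contact_force: [-0.7, -0.5, 4.9]
width: 0.0242
finger_force: 15.0
```

Contact with the pad is about 5 N. Release and rise.

```bash
python3 -m creep '[{"tx":0,"ty":0,"tz":0,"wx":0,"wy":0,"wz":0,"claw":-0.3},{"tx":0,"ty":0,"tz":0,"wx":0,"wy":0,"wz":0,"claw":0.2},{"tx":0,"ty":0,"tz":0,"wx":0,"wy":0,"wz":0,"claw":0.2},{"tx":0,"ty":0,"tz":0.02,"wx":0,"wy":0,"wz":0,"claw":0.2},{"tx":0,"ty":0,"tz":0.06,"wx":0,"wy":0,"wz":0,"claw":0.2},{"tx":0,"ty":0,"tz":0.11,"wx":0,"wy":0,"wz":0,"claw":0.2},{"tx":0,"ty":0,"tz":0.16,"wx":0,"wy":0,"wz":0,"claw":0.2},{"tx":0.01,"ty":-0.04,"tz":0.19,"wx":0,"wy":0,"wz":0,"claw":0.2},{"tx":0.02,"ty":-0.09,"tz":0.2,"wx":0,"wy":0,"wz":0,"claw":0.2},{"tx":0.03,"ty":-0.15,"tz":0.2,"wx":0,"wy":0,"wz":0,"claw":0.2},{"tx":0.04,"ty":-0.2,"tz":0.2,"wx":0,"wy":0,"wz":0,"claw":0.2},{"tx":0.05,"ty":-0.26,"tz":0.2,"wx":0,"wy":0,"wz":0,"claw":0.2},{"tx":0.06,"ty":-0.32,"tz":0.2,"wx":0,"wy":0,"wz":0,"claw":0.2},{"tx":0.07,"ty":-0.38,"tz":0.2,"wx":0,"wy":0,"wz":0,"claw":0.2},{"tx":0.08,"ty":-0.44,"tz":0.2,"wx":0,"wy":0,"wz":0,"claw":0.2},{"tx":0.09,"ty":-0.5,"tz":0.2,"wx":0,"wy":0,"wz":0,"claw":0.2},{"tx":0.1,"ty":-0.55,"tz":0.2,"wx":0,"wy":0,"wz":0,"claw":0.2},{"tx":0.116,"ty":-0.592,"tz":0.2,"wx":0,"wy":0,"wz":0,"claw":0.2},{"tx":0.116,"ty":-0.592,"tz":0.2,"wx":0,"wy":0,"wz":0,"claw":0.2},{"tx":0.116,"ty":-0.592,"tz":0.2,"wx":0,"wy":0,"wz":0,"claw":0.2}]'
python3 w.py pics/w3.png
python3 -c "
from h import *
c=robot.capture('top');a=c['image'][150:300,120:420,::-1];cv2.imwrite('pics/t3.png',cv2.resize(a,(600,300)))"
```

```text
t: 7.32
tool_pos: [0.568, -0.1947, 0.2195]
orientation: [-180.0, -0.1, 102.3]
contact_force: [-0.6, 0.3, 0.3]
width: 0.0562
finger_force: 0.0
[ 0.56795433 -0.194656    0.21952832] [-1.79960168e+02 -9.17048544e-02  1.02317903e+02]
```

View pics/w3.png

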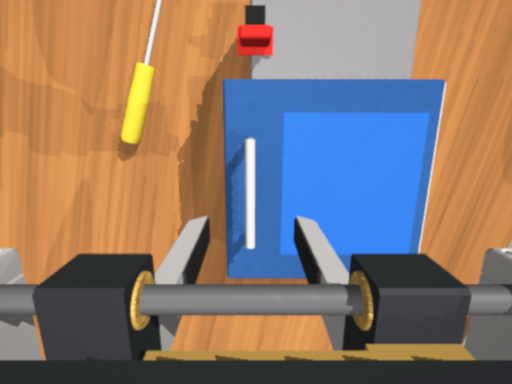

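View pics/t3.png

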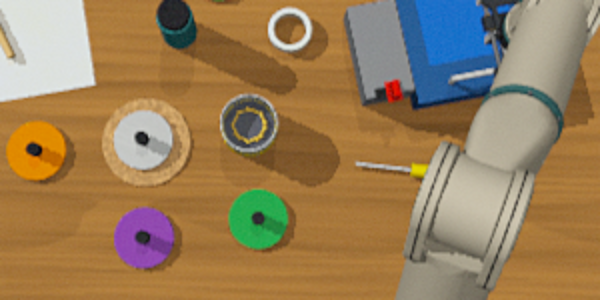

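The lid is flat and centred on the pad, and the tin is untouched. In the wrist view the bar is vertical, from (250,140) to (250,248), so the yaw is right. The fin is at (255,40).

```bash
python3 -c "
from h import *
import pickle
c=pickle.load(open('wrist.pkl','rb'))
h=cv2.cvtColor(c['image'],cv2.COLOR_RGB2HSV);m=((h[...,1]<60)&(h[...,2]>150)).astype(np.uint8);m[:,:235]=0;m[:,265:]=0;m[:125]=0;m[260:]=0
v,u=np.nonzero(m);r=cv2.fitLine(np.c_[u,v].astype(np.float32),cv2.DIST_L2,0,.01,.01).ravel();print(r,u.mean(),v.min(),v.max())
a=onz(c,r[2]+(v.min()-r[3])*r[0]/r[1],v.min(),.125);b=onz(c,r[2]+(v.max()-r[3])*r[0]/r[1],v.max(),.125);print(a,b,(a+b)/2,np.linalg.norm(a-b),np.degrees(np.arctan2(*(a-b)[:2])))
print('fin top',onz(c,255,32,.115))"
```

```text
[2.0207907e-03 9.9999797e-01 2.4965417e+02 1.9245267e+02] 249.65417057169634 137 248
[ 0.5531604  -0.14218035  0.125     ] [ 0.57750711 -0.25349888  0.125     ] [ 0.56533375 -0.19783962  0.125     ] 0.11394988488821897 -12.33701896545309
fin top [ 0.53836731 -0.05098294  0.115     ]
```

```bash
python3 -m creep '[{"tx":-0.001,"ty":-0.002,"tz":-0.04,"wx":0,"wy":0,"wz":0,"claw":0.2},{"tx":-0.001,"ty":-0.002,"tz":-0.08,"wx":0,"wy":0,"wz":0,"claw":0.2},{"tx":-0.001,"ty":-0.002,"tz":-0.105,"wx":0,"wy":0,"wz":0,"claw":0},{"tx":-0.001,"ty":-0.002,"tz":-0.114,"wx":0,"wy":0,"wz":0,"claw":-0.2},{"tx":-0.001,"ty":-0.002,"tz":-0.114,"wx":0,"wy":0,"wz":0,"claw":-0.5},{"tx":-0.001,"ty":-0.002,"tz":-0.114,"wx":0,"wy":0,"wz":0,"claw":-0.7},{"tx":-0.001,"ty":-0.002,"tz":-0.114,"wx":0,"wy":0,"wz":0,"claw":-1},{"tx":-0.001,"ty":-0.002,"tz":-0.114,"wx":0,"wy":0,"wz":0,"claw":-1},{"tx":-0.001,"ty":-0.002,"tz":-0.114,"wx":0,"wy":0,"wz":0,"claw":-1},{"tx":-0.001,"ty":-0.002,"tz":-0.114,"wx":0,"wy":0,"wz":0,"claw":-1}]' 25
```

```text
t: 8.68
tool_pos: [0.5669, -0.1982, 0.1069]
orientation: [-180.0, 0.0, 102.3]
contact_force: [-3.3, 0.8, 5.4]
width: 0.0088
finger_force: 25.0
```

```bash
python3 -m creep '[{"tx":0,"ty":0,"tz":0.001,"wx":0,"wy":0,"wz":0,"claw":-1},{"tx":0,"ty":0,"tz":0.003,"wx":0,"wy":0,"wz":0,"claw":-1},{"tx":0,"ty":0,"tz":0.005,"wx":0,"wy":0,"wz":0,"claw":-1},{"tx":0,"ty":0,"tz":0.005,"wx":0,"wy":0,"wz":0,"claw":-1}]'
python3 -m creep '[{"tx":0,"ty":0,"tz":0.0015,"wx":0,"wy":0,"wz":0,"claw":-1},{"tx":0,"ty":0,"tz":0.003,"wx":0,"wy":0,"wz":0,"claw":-1},{"tx":0,"ty":0,"tz":0.003,"wx":0,"wy":0,"wz":0,"claw":-1}]'
```

```text
t: 9.18
tool_pos: [0.5677, -0.198, 0.111]
orientation: [180.0, 0.0, 102.3]
contact_force: [0.6, -1.8, -2.5]
width: 0.0093
finger_force: 25.0
t: 9.55
tool_pos: [0.5682, -0.1979, 0.1134]
orientation: [179.9, 0.0, 102.3]
contact_force: [3.7, -1.9, -10.9]
width: 0.0091
finger_force: 25.0
```

```bash
python3 -m creep '[{"tx":0,"ty":0,"tz":0.0015,"wx":0,"wy":0,"wz":0,"claw":-1},{"tx":0,"ty":0,"tz":0.003,"wx":0,"wy":0,"wz":0,"claw":-1},{"tx":0,"ty":0,"tz":0.003,"wx":0,"wy":0,"wz":0,"claw":-1}]'
```

```text
t: 9.93
tool_pos: [0.5682, -0.1977, 0.1139]
orientation: [-180.0, 0.1, 102.3]
contact_force: [9.2, -4.3, -28.0]
width: 0.0087
finger_force: 25.0
```

Caught: the handle stopped dead at about 7 mm of rise with 28 N of pull. I'll lower it, let go, and go over to the fin.

```bash
python3 -m creep '[{"tx":0,"ty":0,"tz":-0.005,"wx":0,"wy":0,"wz":0,"claw":-1},{"tx":0,"ty":0,"tz":-0.01,"wx":0,"wy":0,"wz":0,"claw":-1},{"tx":0,"ty":0,"tz":-0.011,"wx":0,"wy":0,"wz":0,"claw":-0.5},{"tx":0,"ty":0,"tz":-0.011,"wx":0,"wy":0,"wz":0,"claw":0},{"tx":0,"ty":0,"tz":-0.011,"wx":0,"wy":0,"wz":0,"claw":0.2},{"tx":0,"ty":0,"tz":0.01,"wx":0,"wy":0,"wz":0,"claw":0.2},{"tx":0,"ty":0,"tz":0.04,"wx":0,"wy":0,"wz":0,"claw":0.2},{"tx":-0.005,"ty":0.025,"tz":0.05,"wx":0,"wy":0,"wz":0,"claw":0.2},{"tx":-0.014,"ty":0.07,"tz":0.05,"wx":0,"wy":0,"wz":0,"claw":0.2},{"tx":-0.024,"ty":0.12,"tz":0.05,"wx":0,"wy":0,"wz":0,"claw":0.2},{"tx":-0.03,"ty":0.148,"tz":0.04,"wx":0,"wy":0,"wz":0,"claw":0.2},{"tx":-0.03,"ty":0.148,"tz":0.02,"wx":0,"wy":0,"wz":0,"claw":0.2},{"tx":-0.03,"ty":0.148,"tz":0.02,"wx":0,"wy":0,"wz":0,"claw":0.2}]'
python3 w.py pics/w4.png
```

```text
t: 11.55
tool_pos: [0.5363, -0.0492, 0.1363]
orientation: [-179.9, -0.0, 102.3]
contact_force: [-1.2, -0.9, 0.3]
width: 0.0564
finger_force: 0.0
[ 0.53630194 -0.04923993  0.13627875] [-1.79866950e+02 -4.81808973e-02  1.02332232e+02]
```

View pics/w4.png

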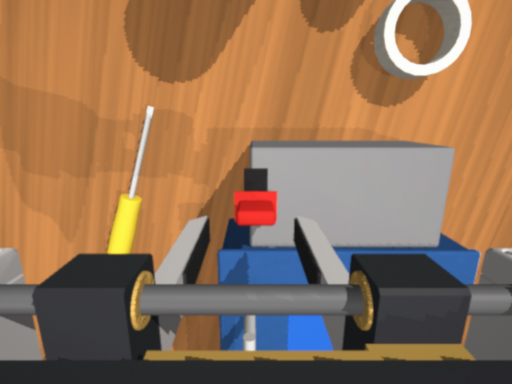

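The fin is at (256,208), midway between the fingers, with its slot running on toward +y.

```bash
python3 -c "
from h import *
import pickle
c=pickle.load(open('wrist.pkl','rb'))
print('cam',ray(c,0,0)[0],[onz(c,256,v,.114).round(4) for v in (192,200,208,224)],onz(c,256,192,.08))"
```

```text
cam [0.5198964  0.01988388 0.31546037] [array([ 0.5339, -0.03  ,  0.114 ]), array([ 0.5353, -0.0359,  0.114 ]), array([ 0.5366, -0.042 ,  0.114 ]), array([ 0.5393, -0.0542,  0.114 ])] [ 0.53631102 -0.03844432  0.08      ]
```

```bash
python3 -m creep '[{"tx":0.001,"ty":0.001,"tz":-0.02,"wx":0,"wy":0,"wz":0,"claw":0.2},{"tx":0.001,"ty":0.001,"tz":-0.035,"wx":0,"wy":0,"wz":0,"claw":0.2},{"tx":0.001,"ty":0.001,"tz":-0.046,"wx":0,"wy":0,"wz":0,"claw":0},{"tx":0.001,"ty":0.001,"tz":-0.046,"wx":0,"wy":0,"wz":0,"claw":-0.3},{"tx":0.001,"ty":0.001,"tz":-0.046,"wx":0,"wy":0,"wz":0,"claw":-1},{"tx":0.001,"ty":0.001,"tz":-0.046,"wx":0,"wy":0,"wz":0,"claw":-1},{"tx":0.001,"ty":0.001,"tz":-0.046,"wx":0,"wy":0,"wz":0,"claw":-1}]' 20
```

```text
t: 12.48
tool_pos: [0.5395, -0.0489, 0.0914]
orientation: [179.9, 0.0, 102.3]
contact_force: [3.5, 0.6, -3.0]
width: 0.03
finger_force: 20.0
```

Gripped at 30 mm. Slide 20 mm along case +y, which is (-0.213, 0.977).

```bash
python3 -m creep '[{"tx":-0.001,"ty":0.004,"tz":0,"wx":0,"wy":0,"wz":0,"claw":-1},{"tx":-0.002,"ty":0.008,"tz":0,"wx":0,"wy":0,"wz":0,"claw":-1},{"tx":-0.0025,"ty":0.012,"tz":0,"wx":0,"wy":0,"wz":0,"claw":-1},{"tx":-0.0035,"ty":0.016,"tz":0,"wx":0,"wy":0,"wz":0,"claw":-1},{"tx":-0.0043,"ty":0.02,"tz":0,"wx":0,"wy":0,"wz":0,"claw":-1},{"tx":-0.0043,"ty":0.02,"tz":0,"wx":0,"wy":0,"wz":0,"claw":-1},{"tx":-0.0043,"ty":0.02,"tz":0,"wx":0,"wy":0,"wz":0,"claw":-1}]'
```

```text
t: 13.35
tool_pos: [0.5353, -0.03, 0.0914]
orientation: [179.9, 0.1, 102.3]
contact_force: [4.9, -3.4, -1.4]
width: 0.0298
finger_force: 20.0
```

```bash
python3 -m creep '[{"tx":0,"ty":0,"tz":0,"wx":0,"wy":0,"wz":0,"claw":-0.3},{"tx":0,"ty":0,"tz":0,"wx":0,"wy":0,"wz":0,"claw":0.2},{"tx":0,"ty":0,"tz":0,"wx":0,"wy":0,"wz":0,"claw":0.2},{"tx":0,"ty":0,"tz":0.03,"wx":0,"wy":0,"wz":0,"claw":0.2},{"tx":0,"ty":0,"tz":0.07,"wx":0,"wy":0,"wz":0,"claw":0.2},{"tx":0.008,"ty":-0.04,"tz":0.075,"wx":0,"wy":0,"wz":0,"claw":0.2},{"tx":0.018,"ty":-0.09,"tz":0.075,"wx":0,"wy":0,"wz":0,"claw":0.2},{"tx":0.028,"ty":-0.14,"tz":0.075,"wx":0,"wy":0,"wz":0,"claw":0.2},{"tx":0.034,"ty":-0.169,"tz":0.07,"wx":0,"wy":0,"wz":0,"claw":0.2},{"tx":0.034,"ty":-0.169,"tz":0.04,"wx":0,"wy":0,"wz":0,"claw":0.2},{"tx":0.034,"ty":-0.169,"tz":0.016,"wx":0,"wy":0,"wz":0,"claw":0},{"tx":0.034,"ty":-0.169,"tz":0.016,"wx":0,"wy":0,"wz":0,"claw":-0.4},{"tx":0.034,"ty":-0.169,"tz":0.016,"wx":0,"wy":0,"wz":0,"claw":-1},{"tx":0.034,"ty":-0.169,"tz":0.016,"wx":0,"wy":0,"wz":0,"claw":-1},{"tx":0.034,"ty":-0.169,"tz":0.016,"wx":0,"wy":0,"wz":0,"claw":-1},{"tx":0.034,"ty":-0.169,"tz":0.016,"wx":0,"wy":0,"wz":0,"claw":-1}]' 25
python3 -c "
import numpy as np
for a in np.arange(.1,1,.1):
  c,s=np.cos(a),np.sin(a);d=195-195*c+40*s;print(round(a,1),(d*np.array([.977,.213])/1e3).round(4),round((195*s+40*c-40)/1e3,4))"
```

```text
t: 15.35
tool_pos: [0.5669, -0.1982, 0.1077]
orientation: [-179.9, -0.0, 102.3]
contact_force: [-4.0, -0.2, 5.9]
width: 0.0091
finger_force: 25.0
0.1 [0.0049 0.0011] 0.0193
0.2 [0.0116 0.0025] 0.0379
0.3 [0.0201 0.0044] 0.0558
0.4 [0.0303 0.0066] 0.0728
0.5 [0.0421 0.0092] 0.0886
0.6 [0.0553 0.0121] 0.1031
0.7 [0.07   0.0153] 0.1162
0.8 [0.0858 0.0187] 0.1278
0.9 [0.1027 0.0224] 0.1376
```

```bash
python3 -m creep '[{"tx":0.001,"ty":0,"tz":0.005,"wx":0,"wy":0,"wz":0,"claw":-1},{"tx":0.0025,"ty":0.0005,"tz":0.011,"wx":0,"wy":0,"wz":0,"claw":-1},{"tx":0.005,"ty":0.001,"tz":0.0193,"wx":0,"wy":0,"wz":0,"claw":-1},{"tx":0.005,"ty":0.001,"tz":0.0193,"wx":0,"wy":0,"wz":0,"claw":-1}]'
```

```text
t: 15.85
tool_pos: [0.5716, -0.1972, 0.1268]
orientation: [-179.8, -0.0, 102.3]
contact_force: [-6.3, -2.1, -1.9]
width: 0.0093
finger_force: 25.0
```

The cover is free now. Follow the arc to about 0.85 rad.

```bash
python3 -m creep '[{"tx":0.003,"ty":0.0006,"tz":0.009,"wx":0,"wy":0,"wz":0,"claw":-1},{"tx":0.0067,"ty":0.0014,"tz":0.0186,"wx":0,"wy":0,"wz":0,"claw":-1},{"tx":0.0107,"ty":0.0023,"tz":0.0277,"wx":0,"wy":0,"wz":0,"claw":-1},{"tx":0.0152,"ty":0.0033,"tz":0.0365,"wx":0,"wy":0,"wz":0,"claw":-1},{"tx":0.02,"ty":0.0044,"tz":0.0452,"wx":0,"wy":0,"wz":0,"claw":-1},{"tx":0.0254,"ty":0.0055,"tz":0.0535,"wx":0,"wy":0,"wz":0,"claw":-1},{"tx":0.0312,"ty":0.0068,"tz":0.0615,"wx":0,"wy":0,"wz":0,"claw":-1},{"tx":0.0372,"ty":0.0081,"tz":0.0693,"wx":0,"wy":0,"wz":0,"claw":-1},{"tx":0.0372,"ty":0.0081,"tz":0.0693,"wx":0,"wy":0,"wz":0,"claw":-1}]'
```

```text
t: 16.98
tool_pos: [0.6077, -0.1894, 0.1969]
orientation: [-179.7, -0.1, 102.3]
contact_force: [-9.7, -1.6, 4.5]
width: 0.0089
finger_force: 25.0
```

```bash
python3 -m creep '[{"tx":0.0055,"ty":0.0012,"tz":0.008,"wx":0,"wy":0,"wz":0,"claw":-1},{"tx":0.0122,"ty":0.0028,"tz":0.0155,"wx":0,"wy":0,"wz":0,"claw":-1},{"tx":0.0195,"ty":0.0043,"tz":0.0222,"wx":0,"wy":0,"wz":0,"claw":-1},{"tx":0.0267,"ty":0.0059,"tz":0.0286,"wx":0,"wy":0,"wz":0,"claw":-1},{"tx":0.0345,"ty":0.0076,"tz":0.0345,"wx":0,"wy":0,"wz":0,"claw":-1},{"tx":0.0425,"ty":0.0093,"tz":0.0402,"wx":0,"wy":0,"wz":0,"claw":-1},{"tx":0.05,"ty":0.011,"tz":0.045,"wx":0,"wy":0,"wz":0,"claw":-1},{"tx":0.054,"ty":0.012,"tz":0.0475,"wx":0,"wy":0,"wz":0,"claw":-1},{"tx":0.054,"ty":0.012,"tz":0.0475,"wx":0,"wy":0,"wz":0,"claw":-1},{"tx":0.054,"ty":0.012,"tz":0.0475,"wx":0,"wy":0,"wz":0,"claw":-1},{"tx":0.054,"ty":0.012,"tz":0.0475,"wx":0,"wy":0,"wz":0,"claw":-1},{"tx":0.054,"ty":0.012,"tz":0.0475,"wx":0,"wy":0,"wz":0,"claw":-1}]'
python3 -c "
from h import *
c=robot.capture('side');print(robot.get_obs()['qvel'].round(2));cv2.imwrite('pics/s5.png',c['image'][:,:,::-1])"
```

```text
t: 18.48
tool_pos: [0.6642, -0.1771, 0.2454]
orientation: [179.9, 0.1, 102.3]
contact_force: [-5.3, -0.8, 4.6]
width: 0.009
finger_force: 25.0
[ 0.03  0.13 -0.03 -0.07  0.    0.03 -0.04]
```

View pics/s5.png

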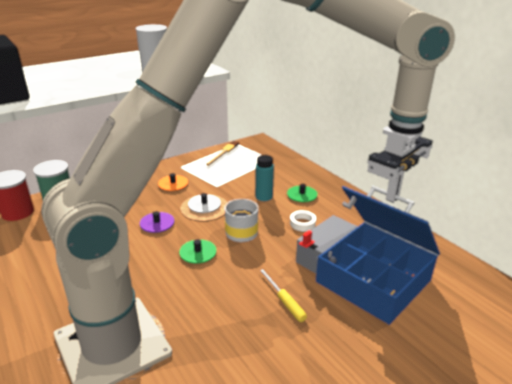

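The cover stands open around 45–50°, held at (395,190). The lid is on the pad at (205,203), and the tin, flask, tape and screwdriver are in place. Handing in.

```bash
python3 -c "
from bench import robot
print(robot.job_done())"
```

```text
the job is handed in; nothing more can be done
None
```

The job is handed in, with no verdict returned: the lid lies knob up on the cork pad, the tug showed the cover was caught, I slid the red release about 19 mm, and the arm finished holding the cover open at about 50° (estimated) with the tin and bystanders undisturbed.

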